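# Lock a T-foot paint holder into the painting jig

## Task

Take the orange paint holder (it carries a little brown headboard) out of the wooden rack and mount it in the blue painting jig: pass its T-foot through the slot in the metal plate, push it down against the spring, give it a quarter turn so the foot is locked across the slot, and let it come up and go, standing upright. Be gentle: the plate rests on rubber buffers and must never be pressed with more than 25 N. Leave the green holder, the paint jar, the brush and the scissors where they are.

Things in the scene. Friction and masses are not known exactly. Their poses are not given: they have to be found in the camera images.
- t_holder: orange paint holder, loose, upright, 50 to 120 g; x lies along its T-foot, z up the stem. T-foot: steel crossbar 34 mm along x, 10 along y, z 0 to 8 mm; round stem 10 mm thick to z 52; orange block 44 along x, 14 along y, z 52 to 78; brown headboard 40 x 6 on top to z 98. Stands loosely in either of the rack's wells. A half turn makes no difference
- t_foot (a point): centre of the underside of the T-foot, the origin of t_holder
- t_grip (a point): centre of the orange grip block, 65 mm above the underside of the foot; pinch the block here across its 14 mm (the holder's y)
- rack: light wooden rack, fixed, 190 along its x, 60 along y, 34 mm high; origin: centre of its underside. Two wells 38 x 13.5 mm, long along x, at x = -47.5 and +47.5 mm, floor at z = 10 mm. The holders stand in them with their x along the rack's x
- jig: blue painting jig, fixed to the table, 120 along its x, 140 along y, blue rim 62 mm high; origin: centre of its underside. The foot goes in along jig x with its underside down to z 34 to 40 mm, is turned 90 deg either way to lie along jig y, and is let up: the spring then lifts it into the groove and holds it there, underside at z = 46 mm
- jig_top (a point): middle of the jig, 60 mm up, at the upper face of its aluminium slot plate (77 along jig x, 84 along y). The plate's one slot is 37 mm along x, 13 mm along y, at x = 0. THE PLATE IS ADJUSTABLE ALONG y: the slot's centre is clamped anywhere from y = -12 to +12 mm from this point. That is not measured: look, or feel for it with the foot.
- jig_under (a point): 11 mm below jig_top, at the slot plate's underside (z = 49 mm). The top layer is 6 mm thick (z 54 to 60); below it, z 49 to 54, a lock groove 16 mm along x, over 43 mm along y, crosses the slot. Under z = 49 the foot turns freely. A red button 12 mm wide under the slot's centre (moves with it), top at z = 50, springs up with 3 N at first touch, 0.32 N more per mm, stops at z = 32
- slot_plate (a joint): how far (m) the slot plate, with button and all, is pressed straight down on its rubber buffers: 0 at rest, it begins to give at 2.8 N, then 8 N more per mm (25 N: 2.8 mm), and stops hard at 4.5 mm. It cannot rise above 0. All heights given for the plate, groove and button are for 0
- peg_holder: similar holder with a green block and white card, no crossbar (round foot 11 mm), in the rack's other well; leave alone
- paint_jar: reddish-brown paint jar with white cap, 48 mm wide, 55 high, loose; origin: centre of its underside; leave alone
- brush: black paint brush 195 mm long, 18 wide, lying on the table; leave alone
- scissors: scissors with grey handles lying on the table, about 170 mm long; leave alone

How it is judged:
By the outcome, as a careful person would: the job done as asked, in the order asked, and still so for the second after the job is handed in, with the robot touching nothing.
It also fails if it takes over 64 s, if anything falls off the work surface, if the arm or the gripper's body presses on something with over 40 N, if the wrist force passes 120 N, or if a joint passes its speed limit or range.

## Robot

A 6-joint arm with a two-finger parallel gripper is mounted at the origin on the work surface. World frame = base frame: x ahead of the robot, y to its left, z up, the work surface at z = 0. Lengths are in mm, angles in degrees, forces in N, time in s.
With the tool pointing down it reaches from about 350 to 850 mm from the base axis. Payload 8.1 kg.
Tool frame: the origin (TCP) lies at the very end of the fingers, on their centre line; the grasp point (between the pads) lies 19 mm behind it (r.grip_point_offset is the distance from the TCP to the grasp point, in mm); z points along the fingers, y is the line along which they close (so a half turn about z gives the same grasp; the last joint's range is limited). The gripper opens to 85 mm and grips with 20 to 120 N. Pads are 22 mm wide; open, the fingers measure 114 mm over their backs; the gripper's body (76 mm by 85 mm) begins 54 mm behind the grasp point. The pads swing forward as they close: fully open they stand 13 mm farther back than shut.
Start: joints at [58.304, 7.471, 85.268, -0, 87.261, -4.893], TCP at [270.535, 535.552, 231.292] pointing down, gripper open.
Joint ranges: [-169.43, 169.43], [-51.17, 129.36], [1.28, 143.12], [-76.62, 256.62], [0, 156.53], [-152.29, 152.29]. Speed limits (degrees/s): [136.94, 136.94, 159.86, 180, 180, 180].

## Interface

Orientations are given as [roll, pitch, yaw] about the fixed x, y, z axes, in that order (R = Rz(yaw) Ry(pitch) Rx(roll)).
In Python, from bench import status, eyes, r gives the robot as it stands.
- The arm moves only by the shell command python3 -m handwheel 'ROWS' [FORCE]. ROWS is a JSON object whose one key "series" holds a list that holds one entry, the list of rows, each a list of 7 numbers: the shift along the tool's x, y, z in cm, then the turn, a rotation vector about the tool's x, y, z in rad, then the opening, from 0 (shut) to 1 (fully open). In form: {"series": [[[tx, ty, tz, rx, ry, rz, claw], ...]]}. A call has 1 to 12 rows; each row is the pose to reach, as a shift and turn from the pose commanded when the call began, along the tool's axes at that moment; what a row does not reach only later rows make up. A row lasts 1/8 s, in which the tool goes at most 62.5 mm and 10.7 degrees, less where a joint would pass 70% of its speed; a pose out of reach is approached as far as the arm can. A call with a gripper value outside its range is refused whole. The fingers move at their own pace and stop on an object; FORCE is the grip in N (left out, the last holds). Time passes only in rows, so rows that repeat a pose let the fingers close. It gives the time, the measured TCP pose, the force, the opening and the grip force at its end, in the units of the state.
- status.sense(): the state, without advancing time (a new reading comes with each control period).
- eyes.snapshot(name): name is "scene" or "top" or "wrist"; returns a dict with "img" (420x560x3 uint8, red, green, blue), "mtx" (3x3 intrinsics, pixels), "R" (3x3) and "t" (3): a world point X has camera coordinates R X + t. Camera axes: x right, y down, z forward; pixel columns grow to the right and rows downward; lengths in mm; the calibration is good to about 2 mm. A picture is of the moment at which its call begins. There is no depth.
- r.hand_in(): hands the job in; it is judged then, once.
The state is a dict: "time": time; "joint_pos": joint angles; "qd": joint speeds; "joint_efforts": joint torques, N m; "tool_pos": TCP position; "tcp_rot": TCP orientation; "ft_force": force on the tool from outside, world axes, zero at the start; "wrist_torque": the same for the moment, N m; "finger_gap": finger opening in mm; "grip_force": force on a finger pad.
Only numpy, scipy, OpenCV 4.12 (cv2) and the standard library are available. Lean on these libraries where they do the work, as an engineer would, in place of code of your own. Each camera call takes 0.05 s, during which the arm holds its last target. There are 200 camera calls.

## Working session

There is one attempt and no reset: what is moved stays moved. The work goes in short steps, Python scripts to look and compute and a shell command to move; the robot and the scene stay as the last step left them, time stands still between calls to the robot, and variables do not carry over. Pictures are saved under pics/ and viewed, at most 10 in all, crops included, and the job is handed in when it is done.

```bash
mkdir -p pics; ls; python3 - <<'E'
from bench import status, eyes, r
import cv2
s=status.sense(); print(s['time'],s['tool_pos'],s['tcp_rot'],s['finger_gap'],r.grip_point_offset)
for n in('scene','top'):
    d=eyes.snapshot(n); cv2.imwrite(f'pics/{n}0.png',cv2.cvtColor(d['img'],cv2.COLOR_RGB2BGR)); print(n,(-d['R'].T@d['t']).round(),d['R'][2].round(2),d['mtx'][0,0])
E
```

```text
pics
0.0 [270.23773008 535.084872   230.23534727] [-1.79894637e+02 -8.19892784e-03  1.53198425e+02] 85.46481492351785 18.700000000000003
scene [1201.  497.  604.] [-0.62 -0.56 -0.56] 452.52695487699407
top [532.   7. 919.] [ 0.14 -0.02 -0.99] 441.5353508368162
```

View pics/scene0.png

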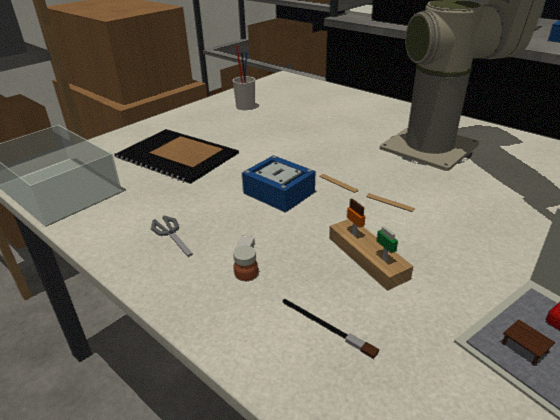

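View pics/top0.png

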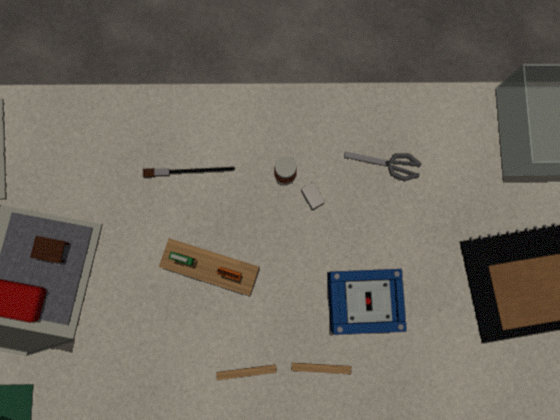

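The scene view shows the rack with the orange holder at about (356,212) and the jig at (279,182). In the top view orange is at (230,274), green at (181,260), and the jig slot at (368,301), with its long side running up the image. I'll enlarge both views to measure.

```bash
cat > h.py <<'E'
import numpy as np, cv2
from bench import status, eyes, r
def P(d): return d['mtx']@np.c_[d['R'],d['t']]
def tri(ds,pts):
    A=[]
    for d,(u,v) in zip(ds,pts):
        p=P(d); A+= [u*p[2]-p[0], v*p[2]-p[1]]
    A=np.array(A); A/=np.linalg.norm(A[:,:3],axis=1)[:,None]
    x=np.linalg.lstsq(A[:,:3],-A[:,3],rcond=None)[0]
    return x, np.abs(A[:,:3]@x+A[:,3]).max()
def atz(d,uv,z):
    p=P(d); H=np.c_[p[:,:2],p[:,2]*z+p[:,3]]
    q=np.linalg.solve(H,np.array([*uv,1.])); return q[:2]/q[2]
def proj(d,X):
    q=P(d)@np.array([*X,1.]); return q[:2]/q[2]
def snap(n): return eyes.snapshot(n)
def crop(d,x0,y0,w,h,k): return cv2.resize(cv2.cvtColor(d['img'][y0:y0+h,x0:x0+w],cv2.COLOR_RGB2BGR),None,fx=k,fy=k,interpolation=cv2.INTER_CUBIC)
E
python3 - <<'E'
from h import *
a,b=snap('top'),snap('scene')
import pickle; pickle.dump((a,b),open('ab.pkl','wb'))
A=np.vstack([np.hstack([crop(a,150,225,100,75,4),crop(a,318,260,100,75,4)]),np.hstack([crop(b,325,190,100,75,4),crop(b,232,145,100,75,4)])])
A=cv2.convertScaleAbs(A,alpha=1.3,beta=10); cv2.imwrite('pics/c1.png',A)
E
```

```text
(no output)
```

View pics/c1.png

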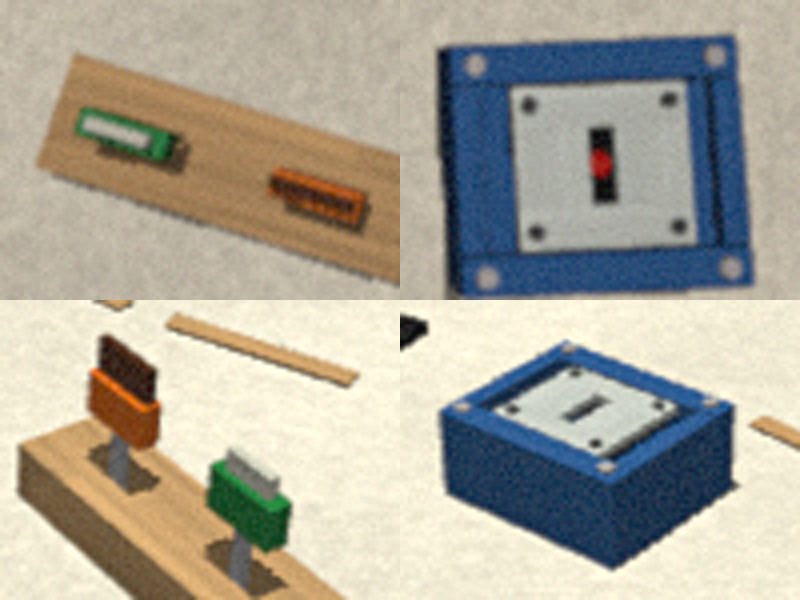

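The crops show the jig rim screws, the plate's black slot with the red button, and both holders with the rack edges clearly. Next I'll triangulate them.

```bash
cat > m1.py <<'E'
from h import *
import pickle; a,b=pickle.load(open('ab.pkl','rb'))
def f(x,y,ox,oy,tx,ty,k=4): return ((x-tx+.5)/k-.5+ox,(y-ty+.5)/k-.5+oy)
TR=lambda x,y:f(x,y,150,225,0,0); TJ=lambda x,y:f(x,y,318,260,400,0)
SR=lambda x,y:f(x,y,325,190,0,300); SJ=lambda x,y:f(x,y,232,145,400,300)
tj=[(475,65),(715,56),(731,267),(487,277)]; sj=[(606,466),(462,407),(569,347),(710,403)]
# find correspondence by residual
for k in range(4):
    X=[tri((a,b),(TJ(*tj[i]),SJ(*sj[(i+k)%4]))) for i in range(4)]
    if max(x[1] for x in X)<15:
        print('k',k); [print(x[0].round(1),round(x[1],1)) for x in X]
print('top@62',[atz(a,TJ(*p),62).round(1) for p in tj]); print('sc@62',[atz(b,SJ(*p),62).round(1) for p in sj])
print('slot top@60 ends',[atz(a,TJ(*p),60).round(1) for p in [(601,126),(605,204),(589,166),(617,164)]])
print('slot', tri((a,b),(TJ(603,165),SJ(586,408))))
# orange block top corners top view: and scene
print('orange top@78',[atz(a,TR(*p),78).round(1) for p in [(275,170),(368,193),(363,222),(270,194)]])
print('rack tri corner', tri((a,b),(TR(76,55),SR(-100,0))) if 0 else '')
def cen(d,lo,hi,box):
    x,y,w,h=box; m=cv2.inRange(cv2.cvtColor(d['img'],cv2.COLOR_RGB2HSV),lo,hi)[y:y+h,x:x+w]
    mm=cv2.moments(m,True); return (mm['m10']/mm['m00']+x,mm['m01']/mm['m00']+y),mm['m00']
for d,bx in((a,(212,262,35,25)),(b,(340,195,30,65))): print(cen(d,(3,170,110),(15,255,255),bx))
E
python3 m1.py
```

```text
k 0
[ 532.5 -109.4   63. ] 0.6
[ 535.  -226.    61.5] 0.6
[ 435.4 -228.1   62.7] 0.7
[ 432.8 -112.2   61.2] 0.5
top@62 [array([ 532.8, -110. ]), array([ 535.4, -226.3]), array([ 435.9, -228.9]), array([ 433.2, -112.5])]
sc@62 [array([ 531., -110.]), array([ 535.3, -224.7]), array([ 434.1, -228.3]), array([ 433.6, -110.9])]
slot top@60 ends [array([ 502.8, -170.1]), array([ 466. , -170.4]), array([ 484. , -163.5]), array([ 484.7, -177. ])]
slot (array([ 483.75539109, -169.72133688,   59.02018787]), np.float64(0.8885216806122571))
orange top@78 [array([552.6, 114.9]), array([541.2,  71.1]), array([527.7,  73.5]), array([541.4, 117.2])]
rack tri corner 
((229.02272727272728, 270.6136363636364), 44.0)
((355.1219512195122, 212.90243902439025), 41.0)
```

The screws triangulate to z≈62, which matches the given height. Jig centre is (484,-169) with yaw ≈1.4°, and the slot is near (484,-170). The orange block centre is near (541,94) with its x axis at ≈75°. I'll move above it, using yaw 75, which leaves joint 6 room for the later +90° turn.

```bash
cat > go.py <<'E'
import sys
from h import *
from scipy.spatial.transform import Rotation as Q
x,y,z,w=map(float,sys.argv[1:5]); s=status.sense()
C=Q.from_euler('xyz',s['tcp_rot'],degrees=True); T=Q.from_euler('xyz',[180,0,w],degrees=True)
print((C.inv().apply(np.array([x,y,z])-s['tool_pos'])/10).round(3),(C.inv()*T).as_rotvec().round(4), 'F',np.round(s['ft_force'],1),'t',s['time'])
E
python3 go.py 541 94 220 75
python3 - <<'E'
from h import *
from scipy.spatial.transform import Rotation as Q
d=snap('wrist'); s=status.sense(); C=Q.from_euler('xyz',s['tcp_rot'],degrees=True)
print(C.inv().apply(-d['R'].T@d['t']-s['tool_pos']).round(1), C.inv().apply(d['R'][2]).round(3), C.inv().apply(d['R'][0]).round(3), d['mtx'][0,0])
E
```

```text
[-44.054 -27.182   1.089] [-1.0000e-03  7.0000e-04  1.3648e+00] F [-0.1 -0.1  0.7] t 0.2
[  75.1    0.7 -141.7] [-0.299  0.     0.954] [-0.  1. -0.] 344.55606978136166
```

```bash
python3 -m handwheel '{"series": [[[-5,-3,0.3,0,0,0.17,1],[-10,-6.2,0.6,0,0,0.34,1],[-15,-9.3,0.9,0,0,0.5,1],[-20,-12.3,1.2,0,0,0.66,1],[-25,-15.4,1.5,0,0,0.82,1],[-30,-18.5,1.8,0,0,0.98,1],[-35,-21.6,2.1,0,0,1.14,1],[-40,-24.7,2.5,0,0,1.28,1],[-43,-26.5,2.9,0,0,1.34,1],[-44.05,-27.2,3.1,0,0,1.365,1],[-44.05,-27.2,3.1,0,0,1.365,1]]]}' 40
python3 - <<'E'
from h import *
import pickle
d=snap('wrist'); s=status.sense(); print(s['time'],s['tool_pos'],s['tcp_rot'],s['joint_pos'])
pickle.dump(d,open('w1.pkl','wb')); cv2.imwrite('pics/w1.png',cv2.convertScaleAbs(crop(d,80,60,400,300,2),alpha=1.2))
print(proj(d,(541,94,78)),proj(d,(541,94,34)))
E
```

```text
time: 1.62
tool_pos: [540.8, 94.0, 199.9]
tcp_rot: [-179.9, 0.0, 75.0]
ft_force: [-0.8, -0.4, -0.4]
finger_gap: 85.4
grip_force: 0.0
1.675 [540.64502082  94.81478502 200.15083328] [-1.79957987e+02 -1.56932818e-02  7.50412929e+01] [4.57553151e+00 5.38427001e-01 9.57908943e+01 2.90129469e-02
 8.37050273e+01 1.95310430e+01]
[278.26954185 204.05182977] [278.46166874 190.69852488]
```

View pics/w1.png

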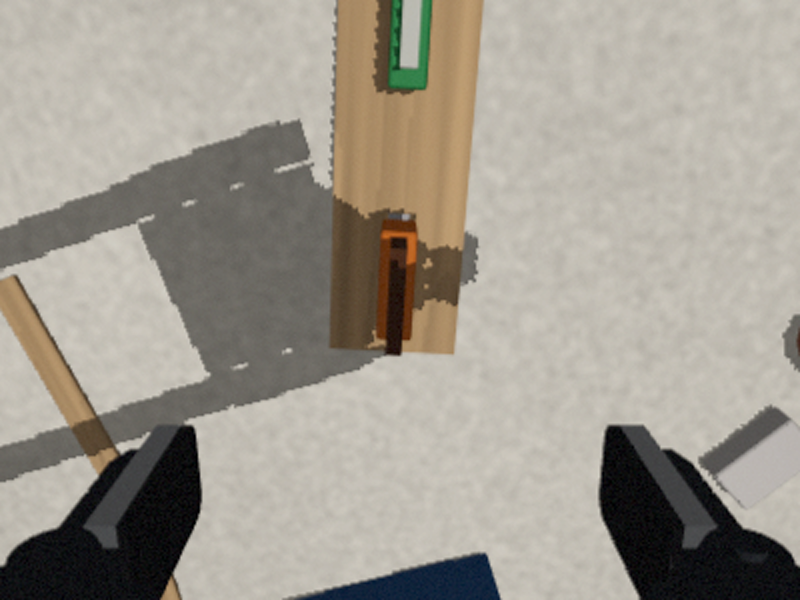

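Orange block's top face: corners near (383,231),(415,231),(412,340),(378,340) in this 2x crop. The green holder is above it, clear of the fingers, and the jig is at the bottom edge.

```bash
cat > m2.py <<'E'
from h import *
import pickle; d=pickle.load(open('w1.pkl','rb')); a,b=pickle.load(open('ab.pkl','rb'))
W=lambda x,y:((x+.5)/2-.5+80,(y+.5)/2-.5+60)
c=[(383,231),(415,231),(412,340),(378,340)]
X=np.array([atz(d,W(*p),78) for p in c]); print(X.round(1),X.mean(0))
v=(X[0]+X[1]-X[2]-X[3])/2; print('len',np.linalg.norm(v),'ang',np.degrees(np.arctan2(v[1],v[0])),'wid',np.linalg.norm(X[0]-X[1]),np.linalg.norm(X[2]-X[3]))
# rack edges at z=34
e=[(337,20),(331,345),(480,20),(455,352)]
E=np.array([atz(d,W(*p),34) for p in e]); print(E.round(1)); 
for i in(0,2): q=E[i]-E[i+1]; print('rack ang',np.degrees(np.arctan2(q[1],q[0])))
# height check: block top corners in wrist + top view
f=lambda x,y:((x+.5)/4-.5+150,(y+.5)/4-.5+225)
t=[(275,170),None,(363,222),None]
for p,q in zip(c,[(275,170),(270,194),(363,222),(368,193)]): pass
print('h centre',tri((d,a),(np.mean([W(*p) for p in c],0),np.mean([f(*p) for p in [(275,170),(368,193),(363,222),(270,194)]],0))))
E
python3 m2.py
```

```text
[[541.8 117.9]
 [553.8 114.7]
 [541.2  71.3]
 [527.8  74.9]] [541.15764576  94.7177291 ]
len 45.16599340304328 ang 72.85423781969745 wid 12.43347384408841 13.873236396983257
[[543.7 200.2]
 [499.8  62.8]
 [601.  184.8]
 [556.   44. ]]
rack ang 72.2545312990675
rack ang 72.28663878069966
h centre (array([540.90049319,  94.46050066,  74.98636006]), np.float64(0.18837249418106694))
```

Wrist and top views agree: centre (541,94.5), top at ~75–78 mm, angle ≈73°. Now I'll descend to TCP z=56.

```bash
python3 go.py 541 94.5 56 73
```

```text
[-0.025  0.053 14.415] [-0.0007 -0.0003  0.0356] F [-0.2  1.3 -0.4] t 1.675
```

```bash
python3 -m handwheel '{"series": [[[0,0,3,0,0,0.036,1],[0,0,7,0,0,0.036,1],[0,0,11,0,0,0.036,1],[0,0,13.5,0,0,0.036,1],[0,0,14.4,0,0,0.036,1],[0,0,14.4,0,0,0.036,0.6],[0,0,14.4,0,0,0.036,0.3],[0,0,14.4,0,0,0.036,0.0],[0,0,14.4,0,0,0.036,0],[0,0,14.4,0,0,0.036,0],[0,0,14.4,0,0,0.036,0],[0,0,14.4,0,0,0.036,0]]]}' 40; python3 go.py 541 94.5 56 73
```

```text
time: 3.18
tool_pos: [541.4, 94.2, 57.1]
tcp_rot: [180.0, -0.0, 72.9]
ft_force: [-1.3, 1.3, 5.4]
finger_gap: 13.8
grip_force: 45.7
[ 0.012 -0.048  0.106] [ 0.0006 -0.0005 -0.0015] F [-1.3  1.3  5.4] t 3.175
```

```bash
python3 -m handwheel '{"series": [[[0,0,-0.5,0,0,0,0],[0,0,-1.5,0,0,0,0],[0,0,-4,0,0,0,0],[0,0,-8,0,0,0,0],[0,0,-10,0,0,0,0],[0,0,-10,0,0,0,0]]]}' 60; python3 go.py 484 -169.5 140 1.4
python3 - <<'E'
from h import *
import pickle
d=snap('scene'); a=snap('wrist'); pickle.dump((d,a),open('l.pkl','wb'))
s=status.sense()
print(s['tool_pos'],[proj(d,s['tool_pos']+np.array([0,0,k])).round() for k in (0,-46)],[proj(a,s['tool_pos']+np.array([0,0,k])).round() for k in (0,-46)])
u,v=map(int,proj(d,s['tool_pos'])); u2,v2=map(int,proj(a,s['tool_pos']))
cv2.imwrite('pics/l.png',np.hstack([crop(d,u-40,v-55,80,110,5),crop(a,u2-100,v2-137,200,275,2)]))
E
```

```text
time: 3.92
tool_pos: [542.5, 94.2, 158.3]
tcp_rot: [179.8, -0.1, 72.9]
ft_force: [0.6, 0.1, -0.7]
finger_gap: 13.0
grip_force: 58.5
[-26.931   2.145   1.8  ] [ 0.0024 -0.0036  1.2483] F [ 0.6  0.1 -0.7] t 3.925
[540.51117311  94.06388251 155.15104954] [array([357., 182.]), array([356., 202.])] [array([275., 278.]), array([276., 240.])]
```

View pics/l.png

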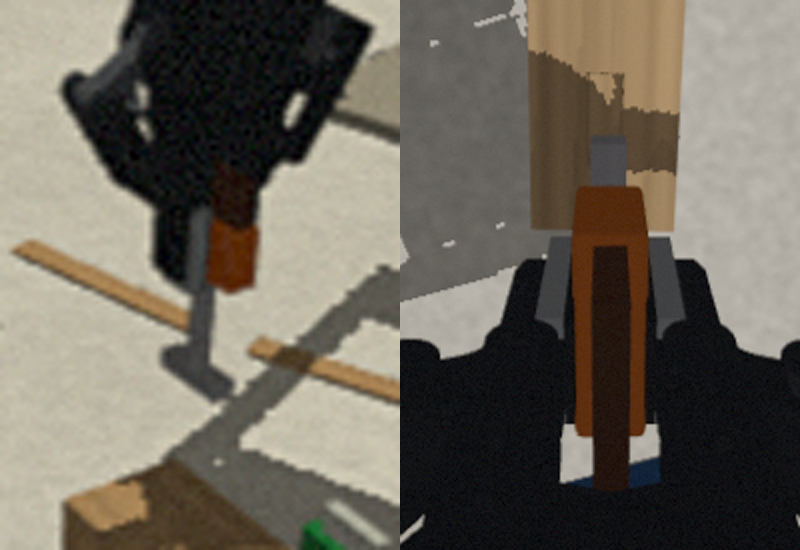

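The scene crop (left) shows the holder hanging upright in the gripper with its foot clear of the rack. The wrist crop (right) shows the foot's near end at columns 591–626, rows 138–185, so it can be lined up against the slot visually. Next I'll go above the jig.

```bash
python3 -m handwheel '{"series": [[[-3,0.2,0,0,0,0.16,0],[-7,0.6,0,0,0,0.32,0],[-12,1,0,0,0,0.5,0],[-17,1.4,0,0,0,0.68,0],[-21,1.7,0,0,0,0.86,0],[-24.5,1.9,0,0,0,1.03,0],[-26.5,2.1,0.5,0,0,1.17,0],[-26.9,2.15,1.5,0,0,1.25,0],[-26.9,2.15,2.5,0,0,1.25,0],[-26.9,2.15,3.2,0,0,1.25,0],[-26.9,2.15,3.2,0,0,1.25,0],[-26.9,2.15,3.2,0,0,1.25,0]]]}'
python3 - <<'E'
from h import *
import pickle
a=snap('wrist'); s=status.sense(); pickle.dump((a,s),open('j1.pkl','wb')); print(s['time'],s['tool_pos'],s['tcp_rot'],s['ft_force'],s['joint_pos'])
cv2.imwrite('pics/j1.png',cv2.convertScaleAbs(crop(a,170,100,220,165,3.6),alpha=1.3,beta=10))
E
```

```text
time: 5.52
tool_pos: [482.9, -169.0, 124.5]
tcp_rot: [180.0, -0.0, 1.4]
ft_force: [0.5, -0.6, -0.7]
finger_gap: 13.2
grip_force: 58.5
5.575 [ 483.00784585 -169.18494402  124.73051985] [ 1.79980548e+02 -3.88165311e-02  1.35729676e+00] [ 0.26303656 -0.33440197 -0.74170742] [-2.50455302e+01 -1.81390915e+00  1.06235360e+02 -1.67441446e-04
  7.55351320e+01  6.35972214e+01]
```

View pics/j1.png

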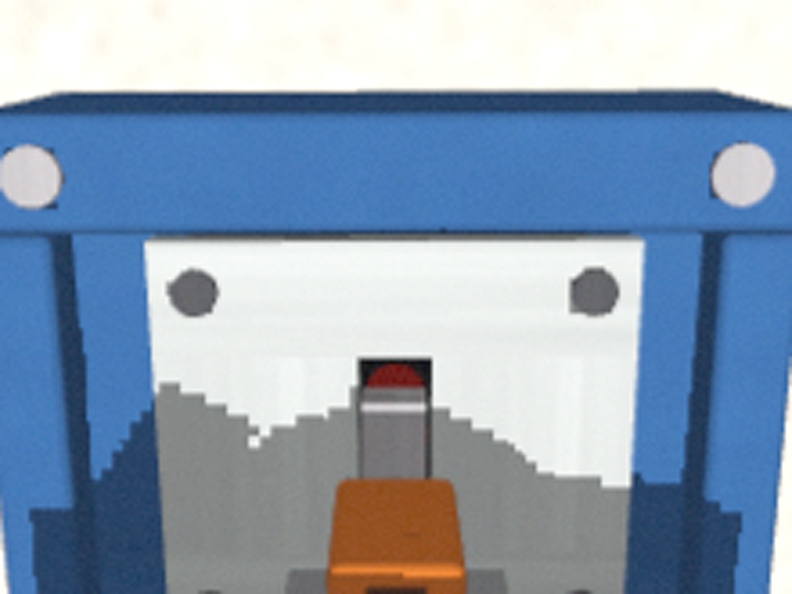

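The slot's near end is at row 358, columns 358–433, with the red button behind it. The foot's near end spans columns ~361–429, bottom edge at row ~388 and top edge at ~405. It is nearly centred already.

```bash
cat > m3.py <<'E'
from h import *
import pickle; a,s=pickle.load(open('j1.pkl','rb'))
W=lambda x,y:((x+.5)/3.6-.5+170,(y+.5)/3.6-.5+100)
p=s['tool_pos']
print('slot L,R end',atz(a,W(358,358),60).round(1),atz(a,W(433,358),60).round(1))
for z,row,l,r_ in((p[2]-46,388,361,429),(p[2]-38,405,361,429)): print('foot',z,atz(a,W(l,row),z).round(1),atz(a,W(r_,row),z).round(1))
A,B=atz(a,W(148,240),60),atz(a,W(643,240),60); print('plate top edge',A,B,np.linalg.norm(A-B),np.degrees(np.arctan2(*(B-A)[::-1])))
A,B=atz(a,W(30,176),62),atz(a,W(743,174),62); print('screws',A,B,(A+B)/2,np.degrees(np.arctan2(*(B-A)[::-1])))
E
python3 m3.py
```

```text
slot L,R end [ 503.5 -161.8] [ 503.8 -174.7]
foot 78.73051984790912 [ 503.8 -162.8] [ 504.  -173.5]
foot 86.73051984790912 [ 503.5 -163. ] [ 503.7 -173.4]
plate top edge [ 523.18065448 -126.31668505] [ 525.14303459 -209.22757925] 82.93411429305579 -88.6441454956425
screws [ 533.62422823 -107.81111652] [ 536.70382907 -224.24878227] [ 535.16402865 -166.02994939] -88.48496615239543
```

The foot should end 1.5 mm inside the slot end, so it needs to shift −1.6 mm in x. Then I'll lower it to just inside the slot and read the force.

```bash
python3 -m handwheel '{"series": [[[-0.16,0,0.4,0,0,0,0],[-0.16,0,0.9,0,0,0,0],[-0.16,0,1.3,0,0,0,0],[-0.16,0,1.5,0,0,0,0],[-0.16,0,1.65,0,0,0,0],[-0.16,0,1.8,0,0,0,0],[-0.16,0,1.9,0,0,0,0],[-0.16,0,1.95,0,0,0,0],[-0.16,0,1.95,0,0,0,0]]]}'
python3 - <<'E'
from h import *
import pickle
a=snap('wrist'); s=status.sense(); pickle.dump((a,s),open('j2.pkl','wb')); print(s['time'],s['tool_pos'],s['ft_force'])
cv2.imwrite('pics/j2.png',cv2.convertScaleAbs(crop(a,220,140,110,80,6),alpha=1.3,beta=10))
E
```

```text
time: 6.7
tool_pos: [481.0, -169.4, 104.8]
tcp_rot: [180.0, -0.0, 1.3]
ft_force: [-0.4, -0.4, -1.6]
finger_gap: 13.2
grip_force: 58.5
6.75 [ 481.0597614  -169.36616033  104.84153762] [-0.19813199  0.16113945 -0.51728593]
```

View pics/j2.png

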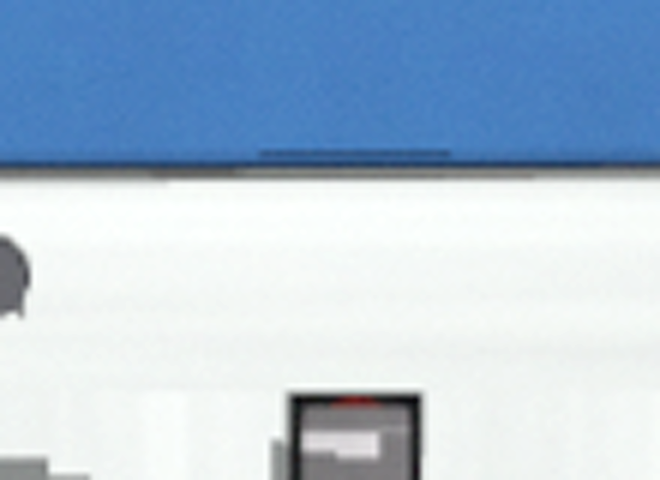

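The foot sits inside the slot with even black margins, columns 288–300 and 411–422, and shows no contact force. Pushing down in stages.

```bash
python3 -m handwheel '{"series": [[[0,0,0.15,0,0,0,0],[0,0,0.3,0,0,0,0],[0,0,0.45,0,0,0,0],[0,0,0.6,0,0,0,0],[0,0,0.7,0,0,0,0],[0,0,0.7,0,0,0,0]]]}'
```

```text
time: 7.5
tool_pos: [480.9, -169.3, 97.7]
tcp_rot: [-180.0, 0.0, 1.3]
ft_force: [0.0, -0.6, -0.8]
finger_gap: 13.3
grip_force: 58.5
```

```bash
python3 -m handwheel '{"series": [[[0,0,0.2,0,0,0,0],[0,0,0.4,0,0,0,0],[0,0,0.5,0,0,0,0],[0,0,0.6,0,0,0,0],[0,0,0.6,0,0,0,0]]]}'
```

```text
time: 8.12
tool_pos: [481.2, -169.4, 92.0]
tcp_rot: [180.0, -0.0, 1.3]
ft_force: [0.4, 0.2, 4.0]
finger_gap: 13.4
grip_force: 59.0
```

```bash
python3 -m handwheel '{"series": [[[0,0,0.2,0,0,0,0],[0,0,0.4,0,0,0,0],[0,0,0.6,0,0,0,0],[0,0,0.8,0,0,0,0],[0,0,0.87,0,0,0,0],[0,0,0.87,0,0,0,0]]]}'; python3 go.py 481 -169.3 83.3 91.4
```

```text
time: 8.88
tool_pos: [481.3, -169.5, 83.3]
tcp_rot: [180.0, -0.0, 1.3]
ft_force: [-0.8, 0.7, 6.5]
finger_gap: 13.6
grip_force: 59.4
[-0.028 -0.017  0.002] [ 6.0000e-04 -2.0000e-04 -1.5725e+00] F [-0.8  0.7  6.5] t 8.875
```

The spring gives ~7 N, which puts the foot at ≈37 mm. Comparing slot and TCP positions, the stem axis is ~2.5 mm along tool +x from the TCP, so I'll turn about the stem instead of the TCP.

```bash
python3 -m handwheel '{"series": [[[0.002,0.035,0,0,0,-0.14,0],[0.01,0.069,0,0,0,-0.28,0],[0.022,0.102,0,0,0,-0.42,0],[0.038,0.133,0,0,0,-0.56,0],[0.059,0.161,0,0,0,-0.70,0],[0.083,0.186,0,0,0,-0.84,0],[0.111,0.208,0,0,0,-0.98,0],[0.141,0.225,0,0,0,-1.12,0],[0.174,0.238,0,0,0,-1.26,0],[0.208,0.246,0,0,0,-1.40,0],[0.237,0.25,0,0,0,-1.53,0],[0.25,0.25,0,0,0,-1.572,0]]]}'; python3 go.py 481 -169.3 83.3 91.4; python3 -c "
from h import *
s=status.sense();print(s['ft_force'],s['wrist_torque'],s['joint_pos'])"
```

```text
time: 10.38
tool_pos: [484.2, -172.1, 83.6]
tcp_rot: [179.9, 0.0, 91.5]
ft_force: [0.7, 0.1, 7.0]
finger_gap: 13.1
grip_force: 59.5
[ 0.287 -0.317  0.032] [0.0014 0.0006 0.0022] F [0.7 0.1 7. ] t 10.375
[0.67073782 0.08647483 7.04475172] [ 0.07942517  0.03017655 -0.00039643] [-2.52850176e+01  1.19915412e+00  1.07832407e+02  5.35254070e-03
  7.08804482e+01 -2.68133095e+01]
```

The turn produced no side load. Now I'll let it come up with the spring.

```bash
python3 -m handwheel '{"series": [[[0,0,-0.15,0,0,0,0],[0,0,-0.3,0,0,0,0],[0,0,-0.45,0,0,0,0],[0,0,-0.6,0,0,0,0],[0,0,-0.75,0,0,0,0],[0,0,-0.85,0,0,0,0],[0,0,-0.85,0,0,0,0]]]}'; python3 -c "
from h import *
import pickle
a=snap('wrist'); s=status.sense();print(s['ft_force'],s['wrist_torque'])
pickle.dump((a,s),open('j3.pkl','wb')); cv2.imwrite('pics/j3.png',np.hstack([cv2.convertScaleAbs(crop(a,180,100,200,250,2),alpha=1.3,beta=10),crop(snap('scene'),240,115,80,100,5)]))"
```

```text
time: 11.25
tool_pos: [483.9, -171.9, 91.8]
tcp_rot: [180.0, 0.0, 91.4]
ft_force: [2.3, -1.2, 4.2]
finger_gap: 13.3
grip_force: 59.2
[ 1.76942881 -0.54138306  3.93770803] [-0.1605962  -0.43597726  0.01196766]
```

View pics/j3.png

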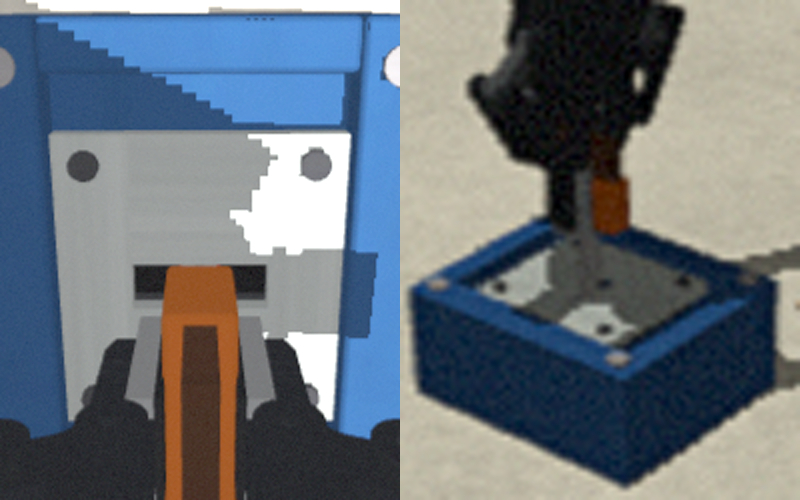

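The foot is under the plate with the stem central in the slot (slot columns 135–266, block centred at ~200), and the holder is upright. A slight side load of ~2 N remains, so I'll ease that and release.

```bash
python3 -m handwheel '{"series": [[[0,0.05,-0.02,0,0,0,0],[0,0.05,-0.04,0,0,0,0],[0,0.05,-0.04,0,0,0,0]]]}'
```

```text
time: 11.72
tool_pos: [483.8, -171.8, 91.8]
tcp_rot: [-180.0, -0.0, 91.4]
ft_force: [0.5, -0.6, 4.9]
finger_gap: 13.4
grip_force: 59.1
```

```bash
python3 -m handwheel '{"series": [[[0,0,0,0,0,0,0],[0,0,0,0,0,0,0.18],[0,0,0,0,0,0,0.22],[0,0,0,0,0,0,0.3],[0,0,0,0,0,0,0.5],[0,0,0,0,0,0,0.9],[0,0,0,0,0,0,1],[0,0,0,0,0,0,1],[0,0,0,0,0,0,1]]]}' 20
```

```text
time: 12.85
tool_pos: [484.1, -171.8, 92.0]
tcp_rot: [180.0, 0.0, 91.4]
ft_force: [-0.4, -0.2, -0.4]
finger_gap: 85.2
grip_force: 0.0
```

```bash
python3 -m handwheel '{"series": [[[0,0,-1,0,0,0,1],[0,0,-3,0,0,0,1],[0,0,-6,0,0,0,1],[0,0,-10,0,0,0,1],[0,0,-13,0,0,0,1],[0,0,-13,0,0,0,1],[0,0,-13,0,0,0,1]]]}'; python3 -c "
from h import *
a=snap('wrist'); d=snap('scene')
cv2.imwrite('pics/j4.png',np.hstack([cv2.convertScaleAbs(crop(a,160,80,240,300,1.65),alpha=1.2),crop(d,240,115,80,99,5)]))" ; python3 -c "
from h import *
t=snap('top'); d=snap('scene'); m=lambda z:cv2.cvtColor(z['img'],cv2.COLOR_RGB2BGR)
a=snap('wrist'); A=crop(a,160,90,240,300,2)[:500,:]
cv2.imwrite('pics/j4.png',np.hstack([A[:, 90:390],crop(d,235,110,100,100,5)]))"
```

```text
time: 13.72
tool_pos: [483.9, -171.7, 221.7]
tcp_rot: [-180.0, -0.0, 91.4]
ft_force: [-0.3, -0.0, -0.1]
finger_gap: 84.9
grip_force: 0.0
```

View pics/j4.png

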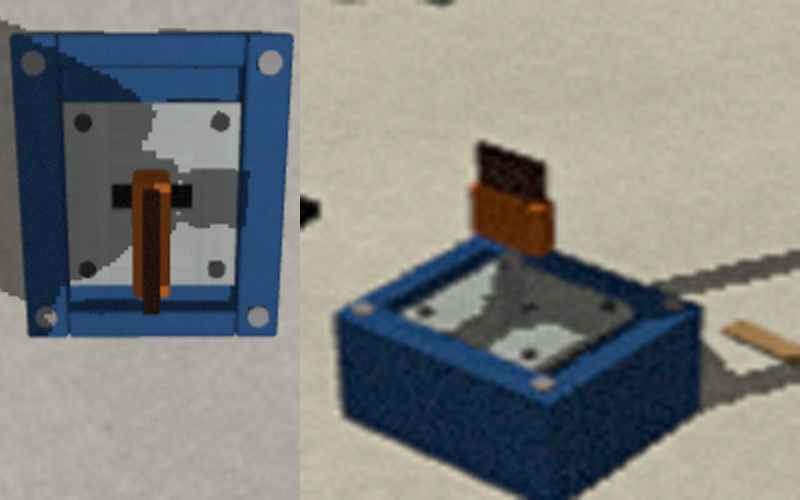

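The holder stands upright, its block lying across the slot along jig y, and the gripper is clear. I'll check its height numerically before handing in.

```bash
python3 -c "
from h import *
d=snap('scene'); a=snap('wrist')
f=lambda p:((p[0]+.5-235)*5+299.5,(p[1]+.5-110)*5-.5); g=lambda p:((p[0]+.5-160)*2-90.5,(p[1]+.5-90)*2-.5)
for z in (117,124,130):
  for dx,dy in((7,22),(7,-22),(-7,22),(-7,-22)): X=(484+dx-.02*dy,-169+dy,z); print(z,dx,dy,np.round(f(proj(d,X))),np.round(g(proj(a,X))))
"
```

```text
117 7 22 [539. 223.] [167. 177.]
117 7 -22 [470. 197.] [166. 290.]
117 -7 22 [558. 212.] [128. 176.]
117 -7 -22 [489. 187.] [129. 289.]
124 7 22 [539. 209.] [167. 181.]
124 7 -22 [469. 184.] [166. 297.]
124 -7 22 [558. 199.] [128. 180.]
124 -7 -22 [489. 174.] [128. 296.]
130 7 22 [538. 198.] [168. 185.]
130 7 -22 [469. 172.] [166. 303.]
130 -7 22 [558. 188.] [127. 184.]
130 -7 -22 [489. 163.] [128. 302.]
```

The observed corners (scene left ≈(471,183), wrist bottom ≈row 296) match a block top at z=124, which means the underside is at 46 mm and locked in the groove.

```bash
python3 -c "
from bench import r
print(r.hand_in())"
```

```text
the job is handed in; nothing more can be done
None
```

The orange holder is mounted in the jig, turned a quarter and released standing upright. The cameras put its foot at about 46 mm, the locked height, force readings never passed about 7 N at the jig, and I handed the job in after about 14 s of robot time.

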